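# Lower the nested lids onto the tin, then lift off only the outer one

### The arm

A 7-joint arm with a two-finger parallel gripper is mounted at the origin on a cart in front of the work surface, level with it; the furniture and walls round the work are solid. World frame = base frame: x ahead of the robot, y to its left, z up, the work surface at z = 0. Lengths are in m, angles in rad, forces in N, time in s.
With the tool pointing down it reaches from about 0.4 to 0.875 m from the base axis. Payload 19.3 kg.
Tool frame: the origin (TCP) lies midway between the tips of the shut fingers; the grasp point (between the pads) lies 19 mm behind it; z points along the fingers, y is the line along which they close (so a half turn about z gives the same grasp; the last joint's range is limited). The gripper opens to 85 mm and grips with 20 to 120 N. Pads are 22 mm wide; open, the fingers measure 114 mm over their backs; the gripper's body (76 mm by 85 mm) begins 54 mm behind the grasp point. The pads swing forward as they close: fully open they stand 13 mm farther back than shut.
Start: joints at [1.212, 0.521, -0.036, 1.599, 0.021, 1.021, -0.113], TCP at [0.178, -0.599, 0.231] pointing down, gripper open.
Joint ranges: [-2.91, 2.91], [-0.3, 2.13], [-1.5, 1.42], [0.17, 2.43], [-1.26, 4.41], [0.16, 1.93], [-2.52, 2.52]. Speed limits (rad/s): [1.89, 1.89, 2.39, 2.39, 3.01, 3.01, 3.01].

### API

Orientations are given as a 3x3 rotation matrix whose columns are the frame's x, y, z axes.
In Python, from plant import bot gives the robot as it stands.
- The arm moves only by the tool carry_out, never from a script. Its argument "deltas" is one flat list of numbers, 4 for each row, row after row: the shift along the world's x, y, z in mm, then the turn about the world's z in rad. A call has exactly 8 rows; each row shifts and turns the commanded pose from where the row before left it; what a row does not reach is not made up. A row lasts 1/10 s, in which the tool goes at most 50 mm and 8.59 degrees, less where a joint would pass 70% of its speed; a pose out of reach is approached as far as the arm can. A call is refused whole if a number of a shift passes 50 or a number of a turn 0.15, either way. A call with a gripper value outside its range is refused whole. "jaw" is the closure, from -1 (fully open) to 1 (shut), so that 0 is half open, set as the call begins (left out, the last holds). The fingers move at their own pace and stop on an object; the grip force is fixed at half the most. Time passes only in rows, so rows that do not move let the fingers close, or fill a call up. It gives the time, the measured TCP pose, the force, the opening and the grip force at its end, in the units of the state.
- bot.state(): the state, without advancing time (a new reading comes with each control period).
- bot.camera(name): name is "side" or "top" or "wrist"; returns a dict with "color" (384x512x3 uint8, red, green, blue), "z_map" (384x512 float32, m along the optical axis (not along the pixel's ray), 0 where there is no reading), "intrinsics" (3x3 intrinsics, pixels), "distortion" ([k1, k2, p1, p2, k3] as OpenCV has them; the pictures are not rectified), "pose" (4x4, takes a point from camera to world coordinates). Camera axes: x right, y down, z forward; pixel columns grow to the right and rows downward; lengths in m; the calibration is good to about 2 mm. A picture is of the moment at which its call begins.
- bot.sign_off(): hands the job in; it is judged then, once.
The state is a dict: "t": time; "joint_positions": joint angles; "dq": joint speeds; "joint_torque": joint torques, N m; "eef_pos": TCP position; "eef_rot": TCP orientation; "contact_force": force on the tool from outside, world axes, zero at the start; "moment": the same for the moment, N m; "width": finger opening in m; "gripper_force": force on a finger pad.
Only numpy, scipy, OpenCV 4.12 (cv2) and the standard library are available. Lean on these libraries where they do the work, as an engineer would, in place of code of your own. Each camera call takes 0.05 s, during which the arm holds its last target. There are 200 camera calls.

### The job

The storage tin's two lids stand nested on the worktop, the inner lid's knob standing up through the collar of the outer lid: carry both together by that knob, lower them onto the open tin until the inner lid sits fully home in its mouth, and let go. Then take the outer lid by its collar and lift it alone, level, until it is wholly clear above the knob, leaving the inner lid seated as it was, and finish while still holding the outer lid up so that I can lay the measuring spoon on the inner lid. The tin stays standing where it is, the lids are never dropped or parted before they sit on the tin, and everything else on the worktop is left alone.

Things in the scene. Friction and masses are not known exactly. Their poses are not given: they have to be found in the camera images.
- tin: open round steel tin, loose, standing upright on the worktop (z = 0); outside diameter 104 mm, mouth 98 mm across, wall 3 mm, height 85 mm; origin at the centre of its underside, z up; 0.5 kg
- inner_lid: inner lid, loose, steel, 0.16 kg; origin at the centre of its underside. Heights from there: plug 0-10 mm, 84 mm across, widening to 93 by 6 mm; flange 10-16 mm, 104 across; cylindrical knob on the centre line 16-63 mm, 20 across, its top 24 mm standing out of the outer lid's collar. It starts standing on the worktop; seated, the flange lies on the tin's rim, this origin 75 mm above the tin's
- outer_lid: outer lid, loose, steel, 0.14 kg, resting freely on the inner lid's flange, 3 mm play all round; origin at the centre of its lower edge, 11 mm above the inner lid's origin while nested. Heights from there: skirt 0-5 mm, 116 mm across (inside 110), not reaching the tin; flat top 5-8 mm; black round collar on the centre line 8-28 mm, 40 across, bore 28 mm
- mustard_jar: bystander: jar of mustard with a red cap, 62 mm across, 86 mm high; origin at the centre of its underside
- spoon: bystander: steel spoon lying on the worktop, 191 x 38 x 13 mm, long along its x axis; origin at the middle of its underside
- sugar_jar: bystander: tall clear jar with a green cap, 81 mm across, 179 mm high; origin at the centre of its underside
- capsule: bystander: small coffee capsule, 37 mm across, 26 mm high; origin at the centre of its underside
- mug: bystander: small cup with a handle, 65 x 92 x 49 mm; origin under its middle; it stands on the glass hob

How it is judged:
By the outcome, as a careful person would: the job done as asked, in the order asked, and still so for the second after the job is handed in, while the arm keeps its last pose, push and grip.
It also fails if it takes over 50 s, if anything falls off the work surface, if the arm or the gripper's body presses on something with over 40 N, if the wrist force passes 120 N, or if a joint passes its speed limit or range.

## Working session

There is one attempt and no reset: what is moved stays moved. The work goes in short steps, Python scripts to look and compute and a tool call to move; the robot and the scene stay as the last step left them, time stands still between calls to the robot, and variables do not carry over. Pictures are saved under pics/ and viewed, at most 10 in all, crops included, and the job is handed in when it is done.

Besides the shell and the picture viewer there is one more tool, called after "Request:" as name(argument=value, ...) on one line, values as JSON. carry_out: Moves the arm, as the interface text tells. Its arguments: {"type":"object","properties":{"deltas":{"type":"array"},"jaw":{"type":"number"}},"required":["deltas"]}

```bash
mkdir -p pics; ls; python3 - <<'E'
from plant import bot
import cv2,numpy as np,pickle
s=bot.state();print({k:np.round(v,3).tolist() for k,v in s.items()})
ims=[]
for n in ["side","top"]:
    c=bot.camera(n);pickle.dump(c,open(n+'.pkl','wb'))
    cv2.imwrite(f'pics/{n}0.png',c['color'][:,:,::-1]);print(n,np.round(c['pose'],3).tolist(),c['intrinsics'].tolist(),c['distortion'])
E
```

```text
pics
{'t': 0.0, 'joint_positions': [1.212, 0.522, -0.036, 1.6, 0.021, 1.021, -0.113], 'dq': [0.001, 0.001, 0.001, -0.0, -0.001, -0.0, -0.001], 'joint_torque': [0.001, -92.711, 1.981, -36.994, 0.018, 0.008, -0.0], 'eef_pos': [0.178, -0.599, 0.231], 'eef_rot': [[0.959, 0.285, -0.0], [0.285, -0.959, 0.001], [-0.0, -0.001, -1.0]], 'contact_force': [0.342, -0.695, 0.935], 'moment': [0.02, -0.043, -0.037], 'gripper_force': 0.0, 'width': 0.085}
side [[-0.723, -0.382, 0.576, 0.067], [-0.691, 0.397, -0.604, 0.486], [0.002, -0.835, -0.551, 0.55], [0.0, 0.0, 0.0, 1.0]] [[355.53954434151166, 0.0, 257.5861360366149], [0.0, 355.53954434151166, 185.1090667900141], [0.0, 0.0, 1.0]] [-0.03227734  0.          0.          0.          0.        ]
top [[0.006, -0.998, 0.065, 0.498], [-1.0, -0.006, -0.008, -0.071], [0.009, -0.065, -0.998, 1.486], [0.0, 0.0, 0.0, 1.0]] [[486.47465231197043, 0.0, 260.38216960937444], [0.0, 486.47465231197043, 190.5997664862984], [0.0, 0.0, 1.0]] [-0.01744345  0.          0.          0.          0.        ]
```

View pics/top0.png

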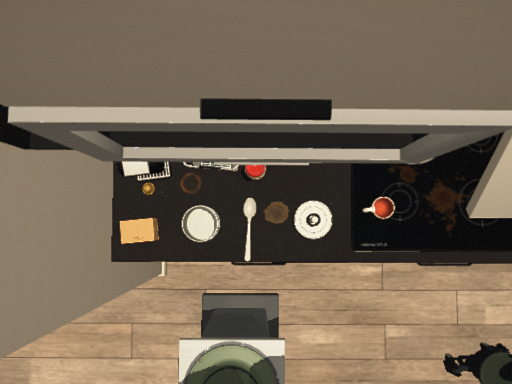

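View pics/side0.png

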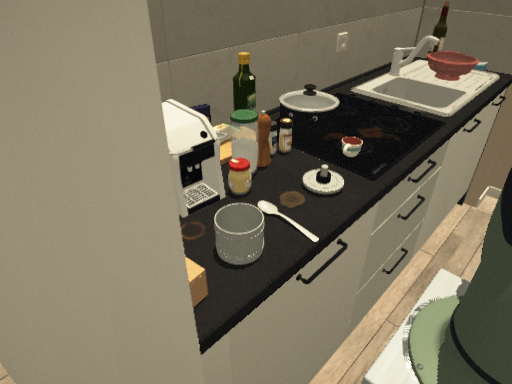

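The top view shows the lids at about (313,219) and the tin at (201,224). In the side view, the lids are at (323,180) and the tin at (240,235), with the spoon lying between them.

```bash
cat > h.py <<'E'
import cv2,numpy as np
def plane(c,px,z):
    n=cv2.undistortPoints(np.float64(px).reshape(-1,1,2),c['intrinsics'],np.float64(c['distortion'])).reshape(-1,2)
    d=np.c_[n,np.ones(len(n))]@c['pose'][:3,:3].T; o=c['pose'][:3,3]
    return o+d*((z-o[2])/d[:,2])[:,None]
def circ(P):
    A=np.c_[2*P[:,:2],np.ones(len(P))];x=np.linalg.lstsq(A,(P[:,:2]**2).sum(1),rcond=None)[0]
    return x[:2],np.sqrt(x[2]+x[:2]@x[:2])
def fit(c,mask,roi,z):
    x0,y0,x1,y1=roi;m=np.zeros_like(mask);m[y0:y1,x0:x1]=mask[y0:y1,x0:x1]
    k=max(cv2.findContours(m,cv2.RETR_EXTERNAL,cv2.CHAIN_APPROX_NONE)[0],key=cv2.contourArea)
    h=cv2.convexHull(k); return circ(plane(c,h,z)), len(k)
def world(c):
    v,u=np.mgrid[:384,:512];n=cv2.undistortPoints(np.stack([u,v],-1).reshape(-1,1,2).astype(float),c['intrinsics'],np.float64(c['distortion'])).reshape(-1,2)
    z=c['z_map'].reshape(-1,1).astype(float);P=np.c_[n,np.ones(len(n))]*z
    return (P@c['pose'][:3,:3].T+c['pose'][:3,3]).reshape(384,512,3)
E
python3 - <<'E'
from h import *;import pickle
t=pickle.load(open('top.pkl','rb'));s=pickle.load(open('side.pkl','rb'))
g=lambda c,th:(c['color'].min(2)>th).astype(np.uint8)
for th in(80,120): 
    print('lid top',fit(t,g(t,th),(288,195,338,244),.019),'tin top',fit(t,g(t,th),(175,200,226,248),.085))
    print('lid side',fit(s,g(s,th),(300,162,348,200),.016))
W=world(t)
print('tin rim z',W[200:248,178:226,2].max(),'lid',W[195:244,288:338,2].max())
for r in (100,130,155,165): print(r,np.round(W[r,[140,200,255,313,340,370],:],3)[:,[0,2]].tolist())
# clouds
for n,P,r in(('lid',W,(290,197,336,242)),):
    pass
Ws=world(s);
for zr,b in(((.05,.066),'knob'),):
    q=Ws[155:200,300:350].reshape(-1,3);q=q[(q[:,2]>zr[0])&(q[:,2]<zr[1])];print(b,len(q),q.mean(0),q.min(0),q.max(0))
q=Ws[195:270,210:270].reshape(-1,3);q=q[(q[:,2]>.082)&(q[:,2]<.09)];print('rim side',len(q),circ(q))
q=W[195:250,170:230].reshape(-1,3);q=q[(q[:,2]>.078)];print('rim top',len(q),q[:,2].mean(),circ(q))
for nm,r in(('mustard',(245,162,268,180)),('spoon',(240,195,260,262)),('mug',(360,195,398,222))):
    q=W[r[1]:r[3],r[0]:r[2]].reshape(-1,3);q=q[q[:,2]>.006];print(nm,q.min(0),q.max(0))
a=np.hstack([cv2.resize(t['color'][190:250,285:345],(390,390),interpolation=0),cv2.resize(t['color'][194:254,172:232],(390,390),interpolation=0)])
cv2.imwrite('pics/crop.png',a[:,:,::-1])
E
```

```text
lid top ((array([ 0.50824455, -0.24163222]), np.float64(0.05808641114705077)), 108) tin top ((array([0.49452948, 0.08945266]), np.float64(0.054010735849415306)), 107)
lid side ((array([ 0.51683939, -0.25336207]), np.float64(0.06471279699259931)), 102)
lid top ((array([ 0.50849971, -0.24207562]), np.float64(0.05689977099185201)), 107) tin top ((array([0.49481793, 0.08896895]), np.float64(0.05274519462242089)), 258)
lid side ((array([ 0.51319729, -0.24680407]), np.float64(0.05742286085115004)), 124)
tin rim z 1.4859621949814525 lid 1.4859621949814525
100 [[0.629, 0.968], [0.627, 0.978], [0.627, 0.977], [0.628, 0.978], [0.629, 0.972], [0.629, 0.973]]
130 [[0.612, 0.885], [0.612, 0.886], [0.612, 0.891], [0.612, 0.894], [0.612, 0.894], [0.612, 0.894]]
155 [[0.616, 0.627], [0.617, 0.623], [0.618, 0.623], [0.619, 0.623], [0.619, 0.622], [0.619, 0.623]]
165 [[0.642, 0.249], [0.651, 0.186], [0.664, 0.083], [0.675, 0.003], [0.676, -0.003], [0.675, 0.008]]
knob 49 [ 0.50807961 -0.2377044   0.05866919] [ 0.49943199 -0.25016189  0.05016904] [ 0.5180859  -0.23037902  0.06449141]
rim side 218 (array([0.49624061, 0.09275099]), np.float64(0.05034951579638449))
rim top 147 0.18912748002896385 (array([0.49663759, 0.04743064]), np.float64(0.07287386114615263))
mustard [ 0.49760682 -0.10314356  0.0060499 ] [ 0.67302639 -0.0361622   1.48596219]
spoon [ 0.38430556 -0.07974205  0.00602434] [ 0.57190355 -0.02154099  1.48596219]
mug [ 0.49760682 -0.50097446  0.00600644] [ 0.58356974 -0.07089551  1.48596219]
```

View pics/crop.png

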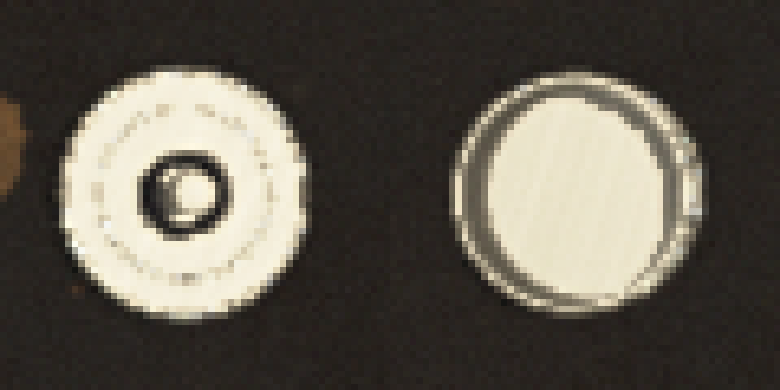

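The crop shows the knob and collar centred on the lid, and the tin standing open. I estimate the lids at (0.508,-0.241) and the tin at (0.495,0.090). I'll move to hover over the lids.

Request:
carry_out(deltas=[10,10,0,0,20,22,0,0,23,25,0,0,23,25,0,0,23,25,0,0,23,25,0,0,23,25,0,0,23,25,0,0], jaw=-1)

```text
t: 0.9
eef_pos: [0.3471, -0.4151, 0.2313]
eef_rot: [[0.958, 0.285, 0.0], [0.285, -0.958, 0.0], [0.0, -0.0, -1.0]]
contact_force: [0.4, -0.4, 1.2]
width: 0.0853
gripper_force: 0.0
```

Request:
carry_out(deltas=[23,25,0,0,23,25,0,0,23,25,0,0,23,25,0,0,23,25,-10,0,23,25,-10,0,16,18,-10,0,8,8,0,0])

```text
t: 1.7
eef_pos: [0.5088, -0.2379, 0.2001]
eef_rot: [[0.958, 0.288, -0.001], [0.288, -0.958, 0.002], [-0.001, -0.002, -1.0]]
contact_force: [-0.9, -0.1, 0.6]
width: 0.0856
gripper_force: 0.0
```

```bash
python3 - <<'E'
from plant import bot
from h import *;import pickle
s=bot.state();print(s['t'],s['eef_pos'],np.round(s['eef_rot'],3).tolist(),s['contact_force'])
c=bot.camera('wrist');pickle.dump(c,open('w1.pkl','wb'));cv2.imwrite('pics/w1.png',c['color'][:,:,::-1]);print(np.round(c['pose'],3).tolist())
E
```

```text
1.7 [ 0.50875648 -0.23786574  0.20012222] [[0.958, 0.288, -0.001], [0.288, -0.958, 0.002], [-0.001, -0.002, -1.0]] [-0.94164675 -0.11241158  0.58064004]
[[0.288, -0.923, -0.256, 0.574], [-0.958, -0.278, -0.074, -0.219], [-0.003, 0.267, -0.964, 0.342], [0.0, 0.0, 0.0, 1.0]]
```

View pics/w1.png

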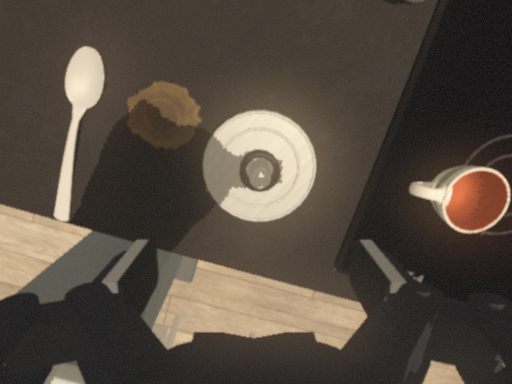

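The wrist view shows the lids at about (260,166) and the knob at (261,171). A gripper shadow falls across them.

```bash
cat > lid.py <<'E'
from h import *
def lidfit(c,z0,roi):
    W=world(c)
    x0,y0,x1,y1=roi;m=(c['color'].min(2)>70).astype(np.uint8)
    r=fit(c,m,roi,z0+.017);print('disc',np.round(r[0][0],4),r[0][1])
    q=W[y0:y1,x0:x1].reshape(-1,3)
    for n,a,b in(('knob',.060,.067),('collar',.036,.042),('flat',.015,.022)):
        p=q[(q[:,2]>z0+a)&(q[:,2]<z0+b)]
        if len(p)>5:
            h=cv2.convexHull(p[:,:2].astype(np.float32))[:,0];print(n,len(p),np.round(circ(h)[0],4),circ(h)[1],'z',np.median(p[:,2]))
E
python3 - <<'E'
from lid import *;import pickle
c=pickle.load(open('w1.pkl','rb'));lidfit(c,0,(190,95,330,235))
m=((c['color'].max(2)<60)).astype(np.uint8)
print(fit(c,m,(235,145,290,195),.039))
E
```

```text
disc [ 0.5121 -0.2508] 0.06609082647908156
knob 368 [ 0.5111 -0.2425] 0.009678916094358775 z 0.06232283356050117
collar 635 [ 0.5112 -0.2425] 0.019510060862830518 z 0.03817656336738745
flat 8595 [ 0.5115 -0.2424] 0.057525717536629606 z 0.018549115703351826Traceback (most recent call last):
  File "<stdin>", line 4, in <module>
  File "h.py", line 11, in fit
    k=max(cv2.findContours(m,cv2.RETR_EXTERNAL,cv2.CHAIN_APPROX_NONE)[0],key=cv2.contourArea)
ValueError: max() iterable argument is empty
```

Request:
carry_out(deltas=[2,-1,-10,0,0,0,-20,0,0,0,-25,0,0,0,-25,0,0,0,-15,0,0,0,-5,0,0,0,0,0,0,0,0,0], jaw=-0.2)

```text
t: 2.55
eef_pos: [0.51, -0.2428, 0.1021]
eef_rot: [[0.959, 0.284, 0.001], [0.284, -0.959, -0.001], [0.001, 0.001, -1.0]]
contact_force: [0.5, -0.5, -0.4]
width: 0.0513
gripper_force: 0.0
```

```bash
python3 - <<'E'
from plant import bot
from lid import *;import pickle
s=bot.state();print(s['t'],s['eef_pos'],s['width'])
c=bot.camera('wrist');cv2.imwrite('pics/w2.png',c['color'][:,:,::-1]);lidfit(c,0,(100,50,420,330))
E
```

```text
2.55 [ 0.51000778 -0.24284255  0.10205203] 0.05126617758774423
disc [ 0.4929 -0.2535] 0.0796443734311463
knob 791 [ 0.5114 -0.2425] 0.009701131683580354 z 0.06233844047434861
collar 1161 [ 0.5114 -0.2425] 0.019593615476133606 z 0.03822541812569619
flat 16136 [ 0.5112 -0.2426] 0.0577117738503954 z 0.01857681279199344
```

View pics/w2.png

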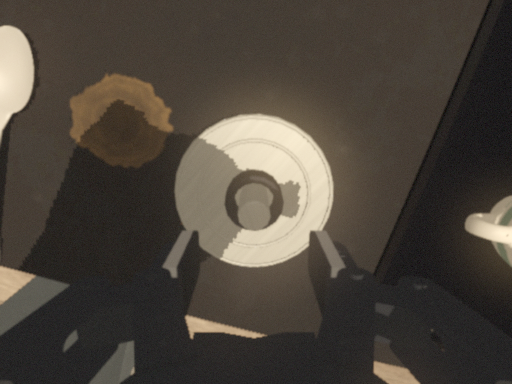

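The knob at (254,205) is centred between the fingers. Next I'll go down and grip it.

Request:
carry_out(deltas=[1,0,-8,0,0,0,-12,0,0,0,-14,0,0,0,-12,0,0,0,-8,0,0,0,-4,0,0,0,0,0,0,0,0,0])

```text
t: 3.4
eef_pos: [0.5112, -0.2422, 0.0435]
eef_rot: [[0.959, 0.285, 0.0], [0.285, -0.959, -0.0], [0.0, 0.0, -1.0]]
contact_force: [-0.1, -0.5, -0.9]
width: 0.051
gripper_force: 0.0
```

Request:
carry_out(deltas=[0,0,0,0,0,0,0,0,0,0,0,0,0,0,0,0,0,0,0,0,0,0,0,0,0,0,0,0,0,0,0,0], jaw=1)

```text
t: 4.2
eef_pos: [0.5112, -0.2423, 0.0438]
eef_rot: [[0.959, 0.285, 0.001], [0.285, -0.959, -0.0], [0.001, 0.0, -1.0]]
contact_force: [-1.4, 0.8, 6.6]
width: 0.0176
gripper_force: 58.4
```

Request:
carry_out(deltas=[0,0,1,0,0,0,2,0,0,0,4,0,0,0,4,0,0,0,5,0,0,0,4,0,0,0,0,0,0,0,0,0])

```text
t: 5.0
eef_pos: [0.511, -0.2421, 0.0634]
eef_rot: [[0.959, 0.285, 0.0], [0.285, -0.959, -0.0], [0.0, 0.0, -1.0]]
contact_force: [-0.9, -0.6, -3.4]
width: 0.0177
gripper_force: 58.7
```

```bash
python3 - <<'E'
from plant import bot
from lid import *
s=bot.state();print(s['t'],s['eef_pos'],s['width'],s['contact_force'],s['moment'])
c=bot.camera('wrist');cv2.imwrite('pics/w3.png',c['color'][:,:,::-1]);lidfit(c,0.019,(80,50,430,330))
W=world(c)
q=W[60:330,100:400].reshape(-1,3);q=q[(abs(q[:,2]-.038)<.006)&(np.hypot(q[:,0]-.511,q[:,1]+.242)<.058)&(np.hypot(q[:,0]-.511,q[:,1]+.242)>.026)]
A=np.c_[q[:,:2],np.ones(len(q))];x=np.linalg.lstsq(A,q[:,2],rcond=None)[0];print('tilt',x[:2],'z',x@[.511,-.242,1])
E
```

```text
5.0 [ 0.51100426 -0.24212867  0.06338933] 0.01771733824847363 [-0.92016655 -0.58125107 -3.4074049 ] [-0.00531133  0.00214399 -0.07219783]
disc [ 0.5147 -0.2449] 0.060705094594255424
knob 2023 [ 0.515  -0.2413] 0.0196914883693859 z 0.08185320533359058
collar 1178 [ 0.5117 -0.242 ] 0.019255498501278345 z 0.057597258280475544
flat 21600 [ 0.511  -0.2422] 0.05775554258298629 z 0.03804059941157453
tilt [-0.00250851  0.00029776] z 0.03810151103196346
```

View pics/w3.png

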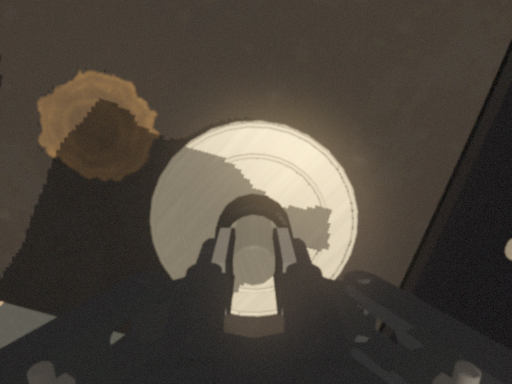

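The lids came up together and level, with the knob gripped at (255,262). Next I'll raise them and carry them partway, so the wrist camera can measure the tin.

Request:
carry_out(deltas=[0,0,5,0,0,0,10,0,0,0,17,0,0,0,20,0,0,0,20,0,0,0,18,0,0,0,12,0,0,0,8,0])

```text
t: 5.85
eef_pos: [0.5112, -0.2422, 0.1746]
eef_rot: [[0.959, 0.285, 0.001], [0.285, -0.959, -0.0], [0.001, 0.001, -1.0]]
contact_force: [0.7, -0.1, -3.6]
width: 0.0181
gripper_force: 58.7
```

Request:
carry_out(deltas=[-1,6,2,0,-1,14,0,0,-1,24,0,0,-1,30,0,0,-1,30,0,0,-1,30,0,0,-1,24,0,0,-1,14,0,0])

```text
t: 6.65
eef_pos: [0.5023, -0.0671, 0.1747]
eef_rot: [[0.958, 0.287, -0.001], [0.287, -0.958, 0.001], [-0.001, -0.001, -1.0]]
contact_force: [0.1, 0.6, -2.8]
width: 0.0178
gripper_force: 58.9
```

Request:
carry_out(deltas=[0,7,0,0,0,3,0,0,0,0,0,0,0,0,0,0,0,0,0,0,0,0,0,0,0,0,0,0,0,0,0,0])

```text
t: 7.45
eef_pos: [0.5029, -0.0602, 0.1753]
eef_rot: [[0.959, 0.285, -0.0], [0.285, -0.959, 0.0], [-0.0, -0.0, -1.0]]
contact_force: [-0.0, -0.2, -4.8]
width: 0.0177
gripper_force: 58.9
```

```bash
python3 - <<'E'
from plant import bot
from lid import *;import pickle
s=bot.state();print(s['t'],s['eef_pos'],s['width'],s['contact_force'])
c=bot.camera('wrist');pickle.dump(c,open('w4.pkl','wb'));cv2.imwrite('pics/w4.png',c['color'][:,:,::-1])
W=world(c);q=W.reshape(-1,3);q=q[(abs(q[:,2]-.0845)<.003)&(np.hypot(q[:,0]-.496,q[:,1]-.09)<.07)]
print(len(q),q.min(0),q.max(0)); h=cv2.convexHull(q[:,:2].astype(np.float32))[:,0];print(circ(q),circ(h))
E
```

```text
7.45 [ 0.50293956 -0.06024511  0.17525295] 0.017678001823775453 [-0.00790027 -0.1558104  -4.84163832]
1746 [0.4450198  0.03934219 0.08152496] [0.54912022 0.13467254 0.08673308]
(array([0.49738276, 0.09064758]), np.float64(0.05007266995024214)) (array([0.49726822, 0.0906199 ]), np.float64(0.05161699861389537))
```

View pics/w4.png

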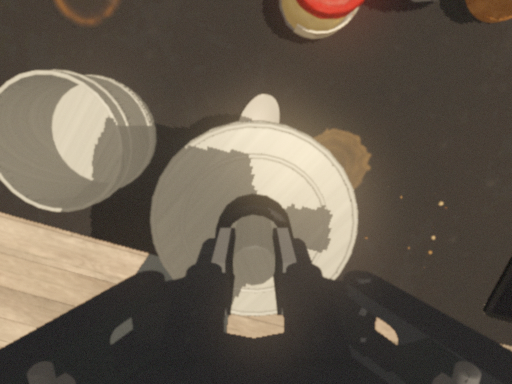

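The tin's rim is at about (75,140) and the lids are still held level. Fitted tin centre is (0.4973,0.0906). I'll move over it and lower partway.

Request:
carry_out(deltas=[0,6,0,0,-1,14,0,0,-1,24,0,0,-1,28,0,0,-1,28,0,0,-1,26,0,0,-1,17,0,0,0,8,0,0])

```text
t: 8.3
eef_pos: [0.4964, 0.0938, 0.1753]
eef_rot: [[0.958, 0.288, -0.0], [0.288, -0.958, 0.001], [0.0, -0.001, -1.0]]
contact_force: [0.2, -1.2, -3.2]
width: 0.0174
gripper_force: 59.0
```

Request:
carry_out(deltas=[0,0,-3,0,0,0,-7,0,0,0,-10,0,0,0,-8,0,0,0,-5,0,0,0,-2,0,0,0,0,0,0,0,0,0])

```text
t: 9.1
eef_pos: [0.4971, 0.0909, 0.1405]
eef_rot: [[0.959, 0.285, 0.0], [0.285, -0.959, 0.0], [0.0, -0.0, -1.0]]
contact_force: [-0.1, 0.2, -4.1]
width: 0.0176
gripper_force: 59.0
```

```bash
python3 - <<'E'
from plant import bot
from lid import *
s=bot.state();print(s['t'],s['eef_pos'],s['contact_force'])
for n in('top','wrist'):
    c=bot.camera(n);W=world(c);q=W.reshape(-1,3);d=np.hypot(q[:,0]-.497,q[:,1]-.0906)
    for nm,a,b in(('rim',.0815,.088),('lidflat',.108,.116)):
        p=q[(q[:,2]>a)&(q[:,2]<b)&(d<.068)]
        if len(p)>10: print(n,nm,len(p),np.round(circ(cv2.convexHull(p[:,:2].astype(np.float32))[:,0])[0],4),np.median(p[:,2]))
c=bot.camera('side');cv2.imwrite('pics/s5.png',cv2.resize(c['color'][140:280,180:320],(560,560))[:,:,::-1])
E
```

```text
9.1 [0.49713319 0.09088865 0.14048865] [-0.07620695  0.2201539  -4.10288621]
top lidflat 68 [0.5002 0.0775] 0.11420628049002646
wrist lidflat 18564 [0.4972 0.0909] 0.11511575558663457
```

View pics/s5.png

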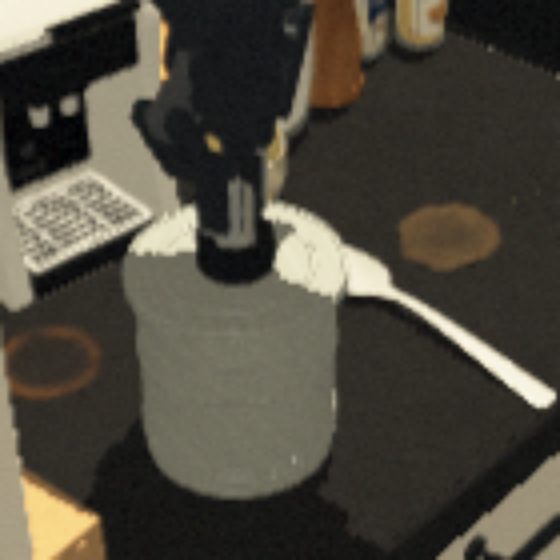

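The lids sit centred over the tin, so I'll lower them gently.

Request:
carry_out(deltas=[0,0,-2,0,0,0,-3,0,0,0,-3,0,0,0,-3,0,0,0,-3,0,0,0,-2,0,0,0,-1,0,0,0,0,0])

```text
t: 10.05
eef_pos: [0.4969, 0.0909, 0.1232]
eef_rot: [[0.959, 0.285, -0.0], [0.285, -0.959, -0.0], [-0.0, -0.0, -1.0]]
contact_force: [-0.5, 0.5, -3.8]
width: 0.0175
gripper_force: 59.0
```

Request:
carry_out(deltas=[0,0,-1,0,0,0,-1,0,0,0,-1,0,0,0,-1,0,0,0,0,0,0,0,0,0,0,0,0,0,0,0,0,0])

```text
t: 10.85
eef_pos: [0.497, 0.0909, 0.1193]
eef_rot: [[0.959, 0.285, 0.0], [0.285, -0.959, 0.0], [0.0, 0.0, -1.0]]
contact_force: [0.1, -0.2, -3.4]
width: 0.0175
gripper_force: 58.9
```

Request:
carry_out(deltas=[0,0,-0.3,0,0,0,-0.3,0,0,0,-0.3,0,0,0,0,0,0,0,0,0,0,0,0,0,0,0,0,0,0,0,0,0])

```text
t: 11.65
eef_pos: [0.497, 0.0908, 0.1188]
eef_rot: [[0.959, 0.285, 0.0], [0.285, -0.959, -0.0], [0.0, 0.0, -1.0]]
contact_force: [-3.6, -1.2, 7.9]
width: 0.0179
gripper_force: 60.4
```

Contact was felt at the expected seated height, so I'll release.

Request:
carry_out(deltas=[0,0,0,0,0,0,0,0,0,0,0,0,0,0,0,0,0,0,0,0,0,0,0,0,0,0,0,0,0,0,0,0], jaw=-0.4)

```text
t: 12.45
eef_pos: [0.4969, 0.0909, 0.1184]
eef_rot: [[0.959, 0.285, -0.0], [0.285, -0.959, 0.0], [-0.0, -0.0, -1.0]]
contact_force: [0.8, 0.5, 0.6]
width: 0.0598
gripper_force: 0.0
```

Request:
carry_out(deltas=[0,0,5,0,0,0,12,0,0,0,18,0,0,0,18,0,0,0,12,0,0,0,5,0,0,0,0,0,0,0,0,0])

```text
t: 13.25
eef_pos: [0.4967, 0.0908, 0.188]
eef_rot: [[0.959, 0.285, -0.001], [0.285, -0.959, -0.0], [-0.001, -0.0, -1.0]]
contact_force: [-0.3, 0.2, -0.1]
width: 0.0598
gripper_force: 0.0
```

```bash
cat > chk.py <<'E'
from plant import bot
from lid import *
def chk(name):
    s=bot.state();print(s['t'],s['eef_pos'],s['width'],s['contact_force'])
    c=bot.camera('wrist');cv2.imwrite(name,c['color'][:,:,::-1]);lidfit(c,.075,(60,20,460,340))
    q=world(c).reshape(-1,3);d=np.hypot(q[:,0]-.497,q[:,1]-.0908);q=q[(abs(q[:,2]-.094)<.006)&(d<.056)&(d>.024)]
    x=np.linalg.lstsq(np.c_[q[:,:2],np.ones(len(q))],q[:,2],rcond=None)[0];print('tilt',x[:2],'z',x@[.497,.0908,1],len(q))
E
python3 -c "
from chk import *
chk('pics/w6.png')"
```

```text
13.25 [0.49674688 0.09079054 0.18797728] 0.059845633753445086 [-0.31276785  0.22780512 -0.07151256]
disc [0.4937 0.067 ] 0.07544358622854473
knob 710 [0.4972 0.0908] 0.009730697375523987 z 0.1373195703753347
collar 1062 [0.4972 0.0909] 0.019589438264678204 z 0.11324042646030626
flat 15008 [0.497  0.0908] 0.05773464270711861 z 0.09357456019321825
tilt [-0.00087234  0.00040793] z 0.09359422429443075 13391
```

View pics/w6.png

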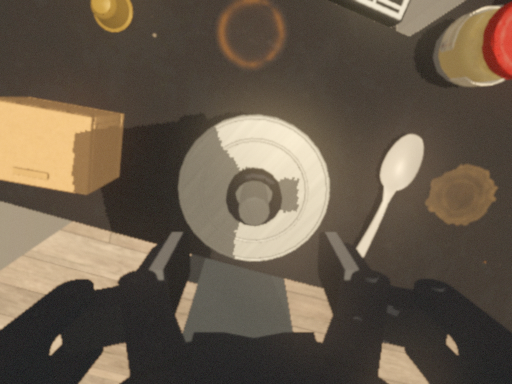

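The inner lid is seated: knob top at 0.137, level, and centred under the tool. Next I'll take the collar.

Request:
carry_out(deltas=[0,0,-8,0,0,0,-18,0,0,0,-22,0,0,0,-20,0,0,0,-12,0,0,0,-7,0,0,0,-3,0,0,0,-2,0])

```text
t: 14.1
eef_pos: [0.4972, 0.091, 0.0965]
eef_rot: [[0.959, 0.285, 0.0], [0.285, -0.959, 0.0], [0.0, -0.0, -1.0]]
contact_force: [0.2, -0.1, -0.5]
width: 0.0599
gripper_force: 0.0
```

Request:
carry_out(deltas=[0,0,0,0,0,0,0,0,0,0,0,0,0,0,0,0,0,0,0,0,0,0,0,0,0,0,0,0,0,0,0,0], jaw=1)

```text
t: 14.9
eef_pos: [0.4973, 0.091, 0.0973]
eef_rot: [[0.959, 0.284, 0.001], [0.284, -0.959, 0.0], [0.001, 0.0, -1.0]]
contact_force: [-3.1, -0.6, 8.1]
width: 0.0376
gripper_force: 59.4
```

Request:
carry_out(deltas=[0,0,1,0,0,0,1,0,0,0,2,0,0,0,2,0,0,0,2,0,0,0,2,0,0,0,0,0,0,0,0,0])

```text
t: 15.7
eef_pos: [0.497, 0.0909, 0.1064]
eef_rot: [[0.959, 0.285, 0.0], [0.285, -0.959, 0.0], [0.0, -0.0, -1.0]]
contact_force: [-0.6, 0.7, -2.0]
width: 0.0374
gripper_force: 60.2
```

```bash
python3 - <<'E'
from chk import *
s=bot.state();print(s['eef_pos'],s['width'],s['contact_force'],s['moment'])
c=bot.camera('wrist');q=world(c)[20:340,60:460].reshape(-1,3);d=np.hypot(q[:,0]-.497,q[:,1]-.0908)
p=q[(d>.024)&(d<.055)&(abs(q[:,2]-.1035)<.012)]
x=np.linalg.lstsq(np.c_[p[:,:2],np.ones(len(p))],p[:,2],rcond=None)[0];print('outer tilt',x[:2],'z',x@[.497,.0908,1],len(p))
k=q[(d<.0085)];print('knob z',np.median(k[:,2]),len(k))
E
```

```text
[0.4969726  0.09088958 0.10642387] 0.0373784450794887 [-0.5937236   0.65681261 -2.01017174] [-0.02428069  0.01068612  0.03945586]
outer tilt [-0.00131781  0.00027364] z 0.10271553270385334 22001
knob z 0.13749303163228596 1346
```

Request:
carry_out(deltas=[0,0,3,0,0,0,5,0,0,0,7,0,0,0,7,0,0,0,7,0,0,0,7,0,0,0,7,0,0,0,7,0])

```text
t: 16.55
eef_pos: [0.497, 0.0909, 0.1571]
eef_rot: [[0.959, 0.285, 0.0], [0.285, -0.959, 0.0], [0.0, -0.0, -1.0]]
contact_force: [-0.7, -0.4, -2.1]
width: 0.0376
gripper_force: 60.2
```

Request:
carry_out(deltas=[0,0,9,0,0,0,9,0,0,0,9,0,0,0,9,0,0,0,8,0,0,0,6,0,0,0,4,0,0,0,2,0])

```text
t: 17.35
eef_pos: [0.497, 0.0909, 0.2127]
eef_rot: [[0.959, 0.285, 0.0], [0.285, -0.959, 0.0], [0.0, -0.0, -1.0]]
contact_force: [0.8, 0.0, -1.7]
width: 0.0378
gripper_force: 60.2
```

Request:
carry_out(deltas=[0,0,0,0,0,0,0,0,0,0,0,0,0,0,0,0,0,0,0,0,0,0,0,0,0,0,0,0,0,0,0,0])

```text
t: 18.15
eef_pos: [0.4969, 0.0909, 0.2124]
eef_rot: [[0.959, 0.285, -0.0], [0.285, -0.959, -0.0], [-0.0, -0.0, -1.0]]
contact_force: [0.0, -0.2, -1.4]
width: 0.0375
gripper_force: 60.2
```

```bash
python3 - <<'E'
from chk import *
s=bot.state();print(s['t'],s['eef_pos'],s['width'],s['contact_force'])
c=bot.camera('wrist');q=world(c)[20:340,60:460].reshape(-1,3);d=np.hypot(q[:,0]-.497,q[:,1]-.0908)
p=q[(d>.024)&(d<.055)&(abs(q[:,2]-.203)<.012)]
x=np.linalg.lstsq(np.c_[p[:,:2],np.ones(len(p))],p[:,2],rcond=None)[0];print('outer tilt',x[:2],'z',x@[.497,.0908,1],len(p))
c=bot.camera('side');q=world(c)[140:300,180:320].reshape(-1,3);d=np.hypot(q[:,0]-.497,q[:,1]-.0908)
for a,b in((.088,.094),(.125,.145)):
  p=q[(d<.06)&(q[:,2]>a)&(q[:,2]<b)];print(len(p),p.mean(0),p.max(0))
cv2.imwrite('pics/s7.png',cv2.resize(c['color'][110:280,160:330],(590,590))[:,:,::-1])
E
```

```text
18.15 [0.49694702 0.09088751 0.21237798] 0.0374993507536039 [ 0.03349111 -0.18625254 -1.36648903]
outer tilt [-0.00159922  0.00048551] z 0.20863505496695517 21897
1094 [0.49092842 0.09701623 0.09081983] [0.546539   0.14349536 0.09358913]
92 [0.49338412 0.09413261 0.13391684] [0.50516818 0.10155391 0.13900417]
```

View pics/s7.png

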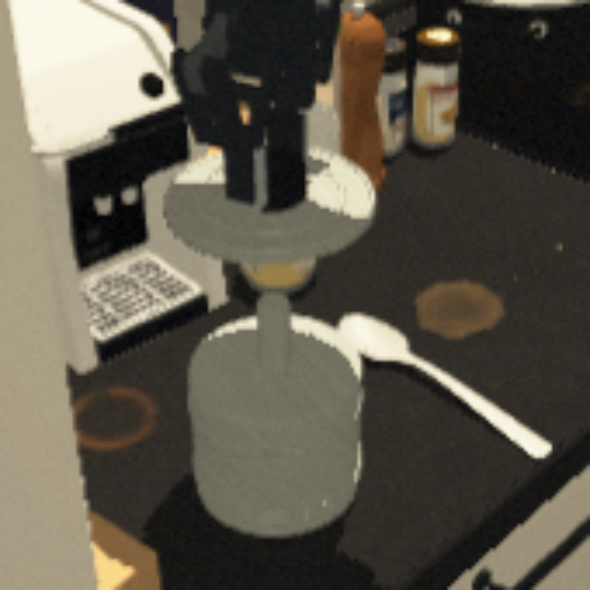

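The outer lid is held level and clear of the knob (knob top at about (275,295) in the crop). The inner lid is still seated on the tin.

```bash
python3 -c "
from plant import bot
print(bot.sign_off())"
```

```text
the job is handed in; nothing more can be done
None
```

The job is handed in: the inner lid sits fully home in the tin, and the arm holds the outer lid level, about 60 mm clear above the knob, ready for you to lay the spoon.

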